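# Latch the picnic case

### The job

The picnic case stands ajar on the worktop. Hook the wire loop of its draw latch over the keeper so that the bar sits under the keeper's lip, press the orange lever over centre until it lies flat, and bear down on the flat lever for a moment with a firm 12 to 25 N to bed the gasket; the case must stay latched. Never load the case or its latch with more than 25 N, and leave the things round it as they stand.

Things in the scene. Friction and masses are not known exactly. Their poses are not given: they have to be found in the camera images.
- case: Green picnic case standing on its hinge edge, fixed: 122 mm deep (x), 180 wide (y), flat top 110 above the worktop. Origin: under the seam between its two shells, on the worktop; x points from front shell (76 deep, nearer the robot, carries the lever) to rear shell (46 deep, carries the keeper), z up. The latch is in the middle of the top (y = 0).
- rear_shell (a joint): Angle of the rear shell about the bottom of the seam (5 mm up), rad: 0 shut, 0.05 ajar (6 mm gap at the top), where a stiff gasket holds it; the gasket pushes back about 14 N per mm at the keeper. About 0.01 when latched.
- latch_lever (a joint): Angle of the orange lever, rad: 0 flat (points to case -x), 1.57 upright, 2.2 leaning to the rear, its stop. It stays where left. With the loop hooked it is loose down to about 1.2, then needs up to 10 N (36 mm from the pivot, square to the lever), most near 0.8, fading to none at 0.25, where it goes over centre and falls flat on a nearly hard stop.
- lever_pivot (a point): Centre of the lever's pivot axis (case y), 24 mm in front of the seam, 17 above the top face. Axes as the case.
- lever_tip (a point): Middle of the free edge of the lever, 45 mm from the pivot. The lever is a plate 26 mm wide, 5 thick, centred on the pivot axis; press its upper face (which looks to the rear when upright).
- latch_loop (a joint): Angle of the wire loop to the lever, rad: 0 as when latched; larger folds it upward. Its height angle over case +x is latch_loop minus latch_lever. It stays where left, held by slight friction.
- loop_bar (a point): Middle of the loop's cross bar (along case y), the part that is hooked. Steel wire 5 mm thick, loop 40 mm wide outside; two straight legs run 59 mm from the bar to pins in the lever, 14 mm from the lever's pivot. Starts raised, standing about 50 to 65 mm above the keeper.
- keeper_seat (a point): Where the bar's centre belongs; axes as the rear shell (x rearward, z up), 15 mm above the top face. The keeper: upright steel post 22 mm wide (y) just in front of the seat, its lip reaching 2 mm rearward past the seat; lip underside 3 mm, top 5.5 mm above the seat. The bar goes over the lip, down behind it (centre 5 mm or more behind the seat to pass), then forward against the post.
- jam_jar: Jam jar, 66 x 66 x 95 mm, bystander; origin under its centre.
- salt_shaker: Salt shaker, 44 x 44 x 90 mm, bystander; origin under its centre.
- kitchen_timer: Red and white kitchen timer, 63 x 62 x 46 mm, bystander; origin under its centre.
There are look-alikes about, which are no part of the job. Leave any red look-alike of the case alone.

How it is judged:
By the outcome, as a careful person would: the job done as asked, in the order asked, and still so for the second after the job is handed in, with the robot touching nothing.
It also fails if it takes over 53 s, if anything falls off the work surface, if the arm or the gripper's body presses on something with over 40 N, if the wrist force passes 120 N, or if a joint passes its speed limit or range.

### The arm

A 6-joint arm with a two-finger parallel gripper is mounted at the origin on a cart in front of the work surface, level with it; the furniture and walls round the work are solid. World frame = base frame: x ahead of the robot, y to its left, z up, the work surface at z = 0. Lengths are in m, angles in degrees, forces in N, time in s.
With the tool pointing down it reaches from about 0.4 to 0.825 m from the base axis. Payload 7 kg.
Tool frame: the origin (TCP) lies between the finger pads; the fingertips stand 22 mm ahead of it and the grasp point (between the pads) lies 3 mm ahead of it; z points along the fingers, y is the line along which they close (so a half turn about z gives the same grasp; the last joint's range is limited). The gripper opens to 88 mm and grips with 3 to 60 N. Pads are 19 mm wide; open, the fingers measure 130 mm over their backs; the gripper's body (78 mm by 193 mm) begins 47 mm behind the grasp point.
Start: joints at [92.08, 20.546, 0.682, 0, -70.136, -16.507], TCP at [0.168, 0.654, 0.249] pointing down, gripper open.
Joint ranges: [-176.03, 176.03], [-82.01, 121.73], [-58.28, 71.71], [-173.87, 95.51], [-174.79, -0.11], [-173.66, 173.66]. Speed limits (degrees/s): [136.94, 136.94, 172.46, 180, 180, 180].

### API

Orientations are given as [roll, pitch, yaw] about the fixed x, y, z axes, in that order (R = Rz(yaw) Ry(pitch) Rx(roll)).
In Python, from plant import ctrl gives the robot as it stands.
- The arm moves only by the tool apply_moves, never from a script. Its argument "targets" is a list of rows, each an object with "travel": the shift along the tool's x, y, z in mm, a list of three; "roll": the turn about the tool's z in degrees; "jaw": the finger opening in mm, from 0 to 87.6. In form: [{"travel": [tx, ty, tz], "roll": roll, "jaw": jaw}, ...]. A call has 1 to 10 rows; each row shifts and turns the commanded pose from where the row before left it, along the tool's axes as they then stand; what a row does not reach is not made up. A row lasts 1/10 s, in which the tool goes at most 50 mm and 8.59 degrees, less where a joint would pass 70% of its speed; a pose out of reach is approached as far as the arm can. A call with a gripper value outside its range is refused whole. The fingers move at their own pace and stop on an object; the grip force is fixed at half the most. Time passes only in rows, so rows that do not move let the fingers close. It gives the time, the measured TCP pose, the force, the opening and the grip force at its end, in the units of the state.
- ctrl.get_obs(): the state, without advancing time (a new reading comes with each control period).
- ctrl.snapshot(name): name is "scene" or "top" or "wrist"; returns the picture (480x640x3 uint8, red, green, blue); there is no depth.
- ctrl.calibration(name): a dict with "K" (3x3 intrinsics, pixels), "extrinsics" (4x4, takes a point from camera to world coordinates); the wrist camera has in their place "hand_eye" (4x4, takes a point from camera to tool coordinates, whose origin is the TCP and whose axes are the flange's). Camera axes: x right, y down, z forward; pixel columns grow to the right and rows downward; lengths in m; the calibration is good to about 2 mm. A picture is of the moment at which its call begins: read the wrist's pose just before it. calibration takes no time and is no camera call.
- ctrl.close_job(): hands the job in; it is judged then, once.
The state is a dict: "clock": time; "joint_pos": joint angles; "qvel": joint speeds; "tau": joint torques, N m; "tool_pos": TCP position; "orientation": TCP orientation; "force": force on the tool from outside, world axes, zero at the start; "moment": the same for the moment, N m; "opening": finger opening in m; "gripper_force": force on a finger pad.
Only numpy, scipy, OpenCV 4.12 (cv2) and the standard library are available. Lean on these libraries where they do the work, as an engineer would, in place of code of your own. Each camera call takes 0.05 s, during which the arm holds its last target. There are 200 camera calls.

## Working session

There is one attempt and no reset: what is moved stays moved. The work goes in short steps, Python scripts to look and compute and a tool call to move; the robot and the scene stay as the last step left them, time stands still between calls to the robot, and variables do not carry over. Pictures are saved under pics/ and viewed, at most 10 in all, crops included, and the job is handed in when it is done.

Besides the shell and the picture viewer there is one more tool, called by a JSON object that holds its "op" and its "data", one argument or row to a line. apply_moves: Moves the arm, as the interface text tells. Its arguments: {"type":"object","properties":{"targets":{"type":"array","items":{"type":"object","properties":{"travel":{"type":"array","items":{"type":"number"}},"roll":{"type":"number"},"jaw":{"type":"number"}}}}},"required":["targets"]}

```bash
mkdir -p pics; ls; python3 - <<'E'
from plant import ctrl
import cv2,numpy as np
print(ctrl.get_obs())
for n in ["scene","top"]:
    im=ctrl.snapshot(n); cv2.imwrite(f"pics/{n}0.png",im[:,:,::-1])
    c=ctrl.calibration(n); print(n,c["K"].round(1).tolist(),c["extrinsics"].round(4).tolist())
print(ctrl.calibration("wrist"))
E
```

```text
pics
{'clock': 0.0, 'joint_pos': array([ 9.20800515e+01,  2.05894164e+01,  6.32650550e-01, -2.05432523e-02,
       -7.01359743e+01, -1.65084542e+01]), 'qvel': array([ 0.03325485, -0.09761399, -0.06339514, -0.0126726 ,  0.05114099,
        0.04047248]), 'tau': array([ 9.10825838e-04, -5.82715559e+01,  2.93052864e+01,  6.99683726e+00,
        6.99693774e-03, -1.61065159e-04]), 'tool_pos': array([0.16808024, 0.65325621, 0.24763559]), 'orientation': array([ 1.79905595e+02, -7.83942216e-03, -1.44353923e+01]), 'force': array([-0.51264652,  0.75351344, -0.0841346 ]), 'moment': array([-0.00397294, -0.01898964,  0.07984472]), 'gripper_force': 0.0, 'opening': 0.08755936802339481}
scene [[608.9, 0.0, 311.2], [0.0, 608.9, 228.6], [0.0, 0.0, 1.0]] [[0.8221, -0.2834, 0.4937, -0.0944], [-0.5692, -0.399, 0.7189, -0.8187], [-0.0068, -0.8721, -0.4893, 0.7217], [0.0, 0.0, 0.0, 1.0]]
top [[460.4, 0.0, 317.1], [0.0, 460.4, 235.2], [0.0, 0.0, 1.0]] [[-0.0024, -0.9976, 0.0691, 0.4745], [-1.0, 0.0019, -0.008, 0.0818], [0.0079, -0.0692, -0.9976, 1.0392], [0.0, 0.0, 0.0, 1.0]]
{'K': array([[396.49594223,   0.        , 321.86318808],
       [  0.        , 396.49594223, 241.01622047],
       [  0.        ,   0.        ,   1.        ]]), 'hand_eye': array([[-5.58580519e-04, -9.52124010e-01, -3.05711558e-01,
         8.41865574e-02],
       [ 9.99999827e-01, -4.75727987e-04, -3.45516489e-04,
         1.16900698e-04],
       [ 1.83539001e-04, -3.05711698e-01,  9.52124112e-01,
        -1.36053108e-01],
       [ 0.00000000e+00,  0.00000000e+00,  0.00000000e+00,
         1.00000000e+00]])}
```

View pics/scene0.png

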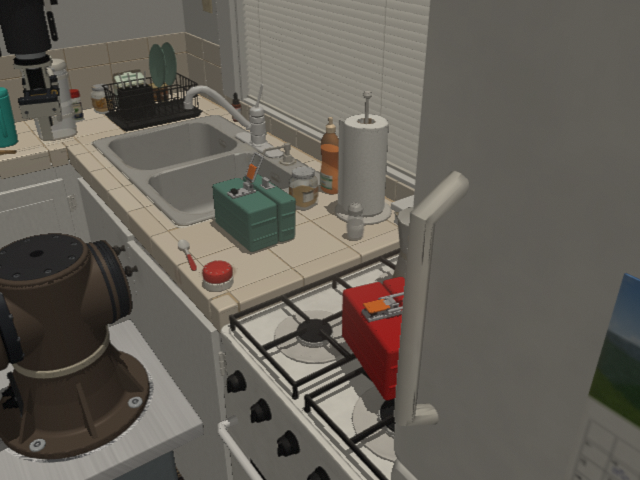

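View pics/top0.png

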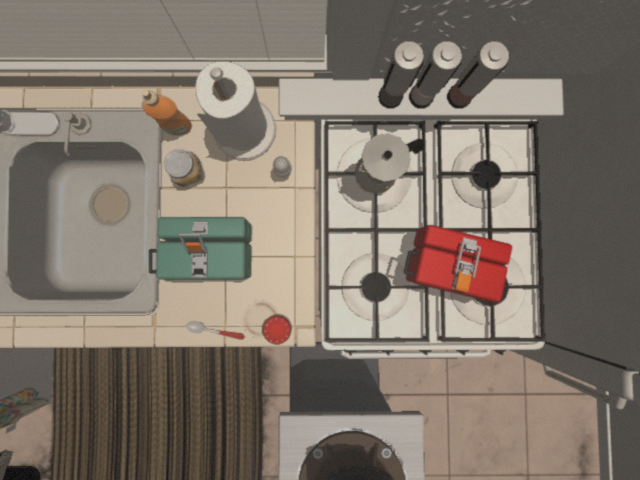

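The green case is at top (203,248) / scene (252,212). The red look-alike on the stove is at top (463,265) / scene (375,315), and I'll leave it alone. I'm choosing the green case and will check it in enlarged crops.

```bash
python3 - <<'E'
import cv2
t=cv2.imread("pics/top0.png")[205:290,145:260]; s=cv2.imread("pics/scene0.png")[155:255,205:305]
a=cv2.resize(t,None,fx=6.9,fy=6.9,interpolation=cv2.INTER_CUBIC)[:590,:790]
b=cv2.resize(s,None,fx=6,fy=6,interpolation=cv2.INTER_CUBIC)
cv2.imwrite("pics/tc.png",a);cv2.imwrite("pics/sc.png",b)
E
```

```text
(no output)
```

View pics/tc.png

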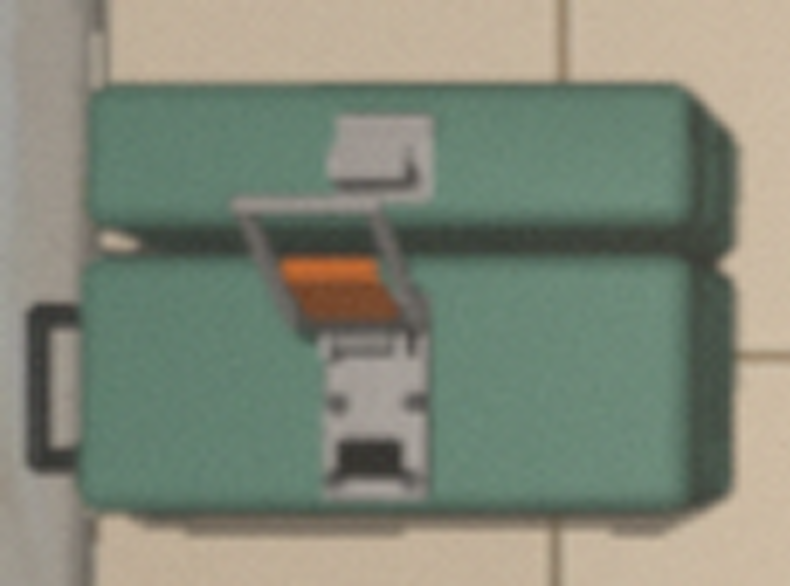

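View pics/sc.png

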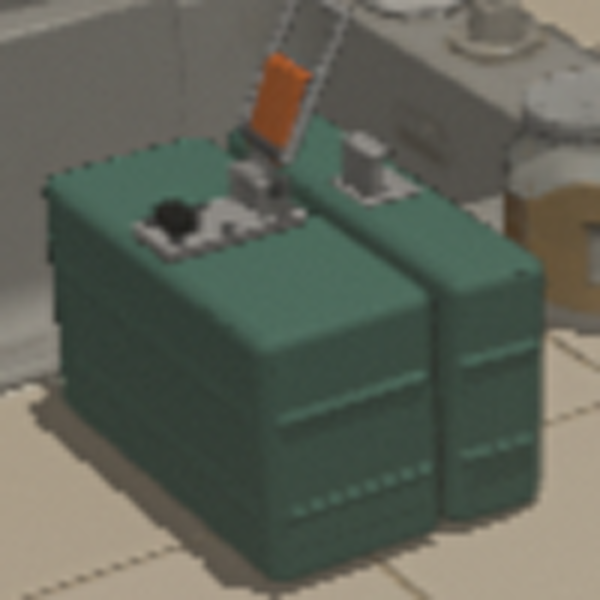

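The crops confirm the green case: the lever leans to the rear, tip at top crop (331,262), loop bar at (307,205), keeper at (370,150). Next I'll fit the case pose and the latch angles.

```bash
cat > h.py <<'E'
import numpy as np,cv2
from plant import ctrl
P={n:ctrl.calibration(n) for n in("scene","top","wrist")}
def proj(n,X,T=None):
    E=P[n]["extrinsics"] if T is None else T
    X=np.atleast_2d(X); c=(X-E[:3,3])@E[:3,:3]; u=c@P[n]["K"].T
    return u[:,:2]/u[:,2:]
def ray(n,uv,T=None):
    E=P[n]["extrinsics"] if T is None else T
    d=E[:3,:3]@np.linalg.inv(P[n]["K"])@np.r_[uv,1]; return E[:3,3],d
def onz(n,uv,z,T=None):
    o,d=ray(n,uv,T); return o+d*(z-o[2])/d[2]
def W(pose,X):
    x,y,a=pose; X=np.atleast_2d(X)
    return np.c_[x+X[:,0]*np.cos(a)-X[:,1]*np.sin(a), y+X[:,0]*np.sin(a)+X[:,1]*np.cos(a), X[:,2]]
def pts(L,a,pose):  # lever angle, loop height angle
    piv=np.array([-.024,0,.127]); d=np.array([-np.cos(L),0,np.sin(L)]); pin=piv+.014*d
    bar=pin+.059*np.array([np.cos(a),0,np.sin(a)])
    return W(pose,[piv,piv+.045*d,pin,bar])
E
python3 - <<'E'
from h import *
from scipy.optimize import least_squares
t=lambda u,v:(145+u/6.9-.43,205+v/6.9-.43); s=lambda u,v:(205+u/6-.42,155+v/6-.42)
M=np.array([[-.076,.09,.11],[-.076,-.09,.11],[0,.09,.11],[0,-.09,.11],[.052,.09,.1075],[.052,-.09,.1075]])
U=np.array([t(80,507),t(693,505),t(82,253),t(693,255),t(90,85),t(692,85)])
S=np.array([[-.076,-.09,.11],[-.076,.09,.11],[-.076,-.09,0],[0,-.09,.11],[0,-.09,0]])
V=np.array([s(265,348),s(45,183),s(270,580),s(432,293),s(440,530)])
for w in (0,1):
    f=lambda p:np.r_[(proj("top",W(p,M))-U).ravel(),w*(proj("scene",W(p,S))-V).ravel()]
    r=least_squares(f,[.54,.27,0],loss="soft_l1"); print(r.x,np.degrees(r.x[2]),r.fun.reshape(-1,2).round(1).tolist())
p=r.x
print("keeper",onz("top",t(370,118),.129),W(p,[.027,0,.124]))
# lever/loop from top view
g=lambda q:np.r_[(proj("top",pts(q[0],q[1],p)[[1,3]])-[t(331,262),t(307,205)])[:,1]]
q=least_squares(g,[1.9,.8]).x; print("L,a",q, (pts(*q,p)*1e3).round(), proj("top",pts(*q,p)),proj("scene",pts(*q,p)))
for n,uv,z in (("top",(182,167),.095),("top",(230,85),.25),("top",(245,130),0),("top",(281,168),.09)): print(uv,onz(n,uv,z))
im=cv2.imread("pics/scene0.png")[130:230,210:310]; cv2.imwrite("pics/sc2.png",cv2.resize(im,None,fx=6,fy=6,interpolation=cv2.INTER_CUBIC))
E
```

```text
[5.27072510e-01 3.08689002e-01 5.29245994e-05] 0.00303235618018259 [[-0.9, 1.2], [0.2, 1.3], [-0.3, 0.2], [0.5, -0.3], [-0.5, -1.0], [1.1, -1.2], [-0.0, -0.0], [-0.0, -0.0], [0.0, 0.0], [0.0, -0.0], [0.0, 0.0]]
[ 0.52723898  0.30884588 -0.00169246] -0.09697069814607062 [[-1.0, 1.1], [0.1, 1.3], [-0.4, 0.0], [0.5, -0.3], [-0.5, -1.2], [1.0, -1.2], [-1.5, -0.3], [-2.2, -1.6], [0.6, 4.4], [0.7, -0.3], [0.9, 2.7]]
keeper [0.56497382 0.30992656 0.129     ] [[0.55423895 0.30880018 0.124     ]]
L,a [1.98804364 1.10543136] [[503. 309. 127.]
 [521. 309. 168.]
 [509. 309. 140.]
 [535. 309. 193.]] [[198.49183081 252.8646397 ]
 [193.23712266 242.54101449]
 [196.90693336 249.75088213]
 [189.92030817 234.28014493]] [[247.37400288 184.72230583]
 [253.33469114 166.33545802]
 [249.21821583 179.03348916]
 [258.10064552 154.99032632]]
(182, 167) [0.68219618 0.35368412 0.095     ]
(230, 85) [0.79381128 0.22758676 0.25      ]
(245, 130) [0.78902639 0.23826519 0.        ]
(281, 168) [0.6810365  0.14902316 0.09      ]
```

View pics/sc2.png

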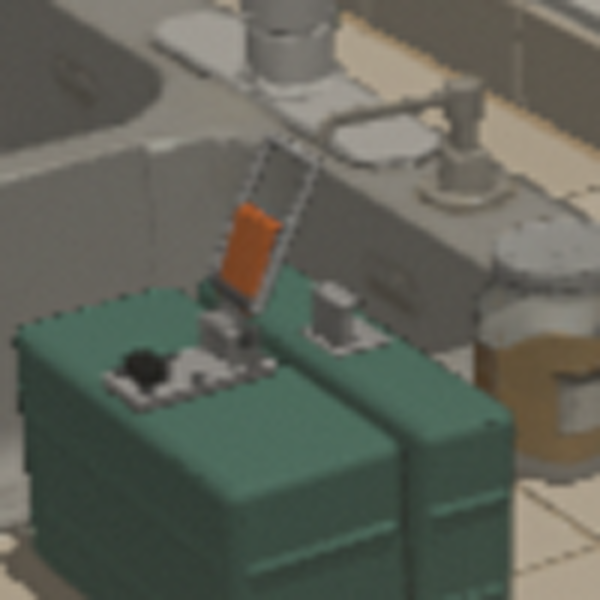

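{"op": "apply_moves", "data": {
  "targets": [
    {"travel": [0, 0, 0], "roll": -7.2, "jaw": 30},
    {"travel": [0, 0, 0], "roll": -7.2, "jaw": 30},
    {"travel": [30, 28, 0], "roll": 0, "jaw": 30},
    {"travel": [30, 28, 0], "roll": 0, "jaw": 30},
    {"travel": [30, 28, 0], "roll": 0, "jaw": 30},
    {"travel": [30, 28, 0], "roll": 0, "jaw": 30},
    {"travel": [30, 28, 0], "roll": 0, "jaw": 30},
    {"travel": [30, 28, 0], "roll": 0, "jaw": 30},
    {"travel": [30, 28, 0], "roll": 0, "jaw": 30},
    {"travel": [30, 28, 0], "roll": 0, "jaw": 30}
  ]
}}

```text
clock: 1.1
tool_pos: [0.4089, 0.4281, 0.2484]
orientation: [180.0, 0.0, -0.0]
force: [1.0, 0.5, 0.2]
opening: 0.0301
gripper_force: 0.0
```

{"op": "apply_moves", "data": {
  "targets": [
    {"travel": [30, 28, 0], "roll": 0, "jaw": 30},
    {"travel": [30, 28, 0], "roll": 0, "jaw": 30},
    {"travel": [30, 28, 0], "roll": 0, "jaw": 30},
    {"travel": [30, 28, 0], "roll": 0, "jaw": 30},
    {"travel": [11, 6, 0], "roll": 0, "jaw": 30},
    {"travel": [0, 0, 0], "roll": 0, "jaw": 30},
    {"travel": [0, 0, 0], "roll": 0, "jaw": 30}
  ]
}}

```text
clock: 1.8
tool_pos: [0.5388, 0.3115, 0.2481]
orientation: [180.0, 0.0, -0.1]
force: [-0.3, -0.8, 0.1]
opening: 0.0301
gripper_force: 0.0
```

```bash
cat >> h.py <<'E'
from scipy.spatial.transform import Rotation as Ro
def tw():
    o=ctrl.get_obs(); T=np.eye(4); T[:3,:3]=Ro.from_euler("xyz",o["orientation"],degrees=True).as_matrix(); T[:3,3]=o["tool_pos"]
    return o,T@P["wrist"]["hand_eye"]
E
python3 - <<'E'
from h import *
o,T=tw(); im=ctrl.snapshot("wrist")[:,:,::-1]; np.save("T1.npy",T)
print(o["tool_pos"],o["force"],o["clock"]); p=(.5272,.3095,0)
print(proj("wrist",pts(1.99,1.1,p),T).round(),proj("wrist",W(p,[[.027,0,.124],[.029,.011,.129],[.029,-.011,.129]]),T).round())
cv2.imwrite("pics/w1.png",im)
E
```

```text
[0.53879583 0.3115286  0.24808624] [-0.32089152 -0.77777265  0.07317579] 1.8
[[324. 291.]
 [325. 292.]
 [325. 291.]
 [325. 287.]] [[324. 220.]
 [308. 219.]
 [341. 219.]]
```

View pics/w1.png

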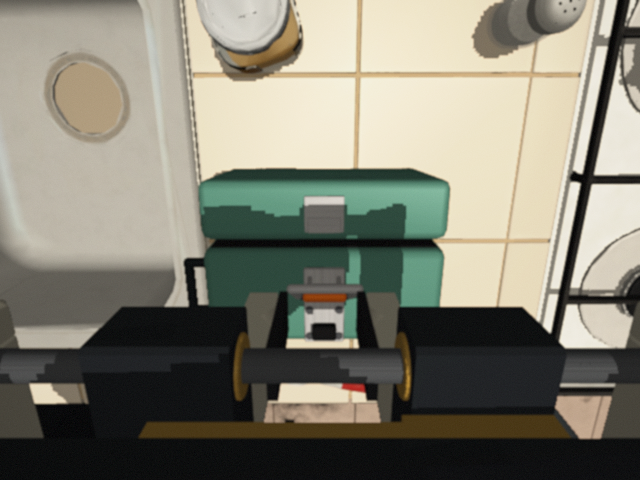

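{"op": "apply_moves", "data": {
  "targets": [
    {"travel": [0, 2, 25], "roll": 0, "jaw": 30},
    {"travel": [2, 0, 8], "roll": 0, "jaw": 30},
    {"travel": [5, 0, 4], "roll": 0, "jaw": 30},
    {"travel": [4, 0, 4], "roll": 0, "jaw": 30},
    {"travel": [6, 0, 7], "roll": 0, "jaw": 30},
    {"travel": [5, 0, 7], "roll": 0, "jaw": 30},
    {"travel": [3, 0, 8], "roll": 0, "jaw": 30},
    {"travel": [3, 0, 8], "roll": 0, "jaw": 30},
    {"travel": [1, 0, 6], "roll": 0, "jaw": 30},
    {"travel": [0, 0, 6], "roll": 0, "jaw": 30}
  ]
}}

```text
clock: 2.85
tool_pos: [0.5681, 0.3093, 0.1648]
orientation: [180.0, 0.0, -0.0]
force: [-0.1, -0.5, -0.2]
opening: 0.0298
gripper_force: 0.0
```

{"op": "apply_moves", "data": {
  "targets": [
    {"travel": [-1, 0, 7], "roll": 0, "jaw": 30},
    {"travel": [-1, 0, 7], "roll": 0, "jaw": 30},
    {"travel": [0, 0, 0], "roll": 0, "jaw": 30}
  ]
}}

```text
clock: 3.15
tool_pos: [0.5653, 0.3091, 0.1504]
orientation: [179.9, 0.1, -0.0]
force: [0.7, 0.3, -0.5]
opening: 0.03
gripper_force: 0.0
```

```bash
python3 - <<'E'
from h import *
o,T=tw(); im=ctrl.snapshot("wrist")[:,:,::-1]; print(o["tool_pos"],o["force"])
s=ctrl.snapshot("scene")[:,:,::-1][120:240,200:320]
a=cv2.resize(im[150:400,200:450],(400,400)); b=cv2.resize(s,(400,400),interpolation=cv2.INTER_CUBIC)
cv2.imwrite("pics/w2.png",np.hstack([a,b]))
E
```

```text
[0.56525531 0.30914015 0.15038836] [ 0.73297095  0.29357157 -0.47374219]
```

View pics/w2.png

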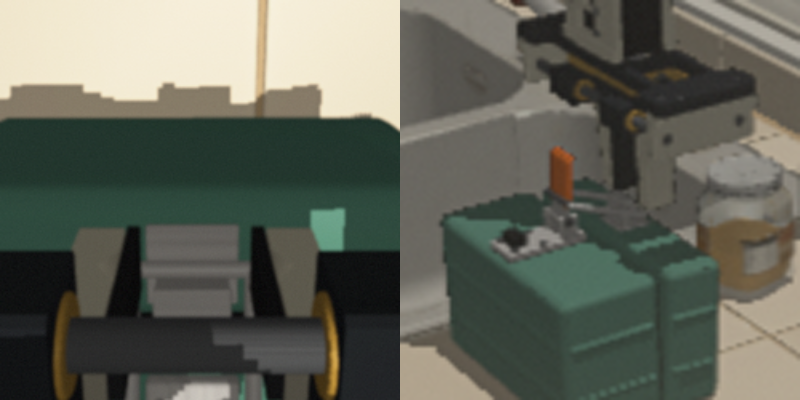

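The loop is now down behind the keeper: bar at left crop (195,270), in front of it the keeper at (195,300). The lever has been carried along to near upright, with its tip at right crop (163,153). Next I'll work out the angles.

```bash
python3 - <<'E'
from h import *
o,T=tw(); p=(.5272,.3095,0)
for L in (1.9,1.75,1.65,1.57,1.5): print(L,proj("scene",pts(L,-.2,p)[1]).round(1),proj("top",pts(L,-.2,p)[1]).round(1))
for z in (.115,.12,.125,.13): print(z,onz("wrist",(322,319),z,T), "lip?",onz("wrist",(322,292),z,T))
t=ctrl.snapshot("top")[:,:,::-1][205:290,145:260]; cv2.imwrite("pics/t2.png",cv2.resize(t,None,fx=6.9,fy=6.9,interpolation=cv2.INTER_CUBIC))
E
```

```text
1.9 [[251.7 166. ]] [[192.7 244.5]]
1.75 [[249.2 166. ]] [[192.4 247.9]]
1.65 [[247.4 166.2]] [[192.3 250.3]]
1.57 [[246.1 166.6]] [[192.2 252.2]]
1.5 [[244.8 166.9]] [[192.2 253.8]]
0.115 [0.55467858 0.30921509 0.115     ] lip? [0.5691138 0.309205  0.115    ]
0.12 [0.55744208 0.30921533 0.12      ] lip? [0.57145912 0.30920554 0.12      ]
0.125 [0.56020557 0.30921557 0.125     ] lip? [0.57380444 0.30920607 0.125     ]
0.13 [0.56296906 0.30921581 0.13      ] lip? [0.57614976 0.3092066  0.13      ]
```

{"op": "apply_moves", "data": {
  "targets": [
    {"travel": [0, 0, 3], "roll": 0, "jaw": 30},
    {"travel": [0, 0, 3], "roll": 0, "jaw": 30},
    {"travel": [-1, 0, 2], "roll": 0, "jaw": 30},
    {"travel": [0, 0, 1], "roll": 0, "jaw": 30},
    {"travel": [0, 0, 1], "roll": 0, "jaw": 30},
    {"travel": [0, 0, 0], "roll": 0, "jaw": 30}
  ]
}}

```text
clock: 3.9
tool_pos: [0.565, 0.3095, 0.1414]
orientation: [180.0, 0.0, -0.0]
force: [-0.3, 0.4, -0.8]
opening: 0.0301
gripper_force: 0.0
```

{"op": "apply_moves", "data": {
  "targets": [
    {"travel": [0, 0, 1], "roll": 0, "jaw": 30},
    {"travel": [0, 0, 1], "roll": 0, "jaw": 30},
    {"travel": [0, 0, 1], "roll": 0, "jaw": 30},
    {"travel": [0, 0, 0], "roll": 0, "jaw": 30}
  ]
}}

```text
clock: 4.3
tool_pos: [0.5651, 0.3095, 0.1386]
orientation: [-180.0, -0.0, -0.0]
force: [-0.1, -0.2, 0.9]
opening: 0.0298
gripper_force: 0.4
```

```bash
python3 - <<'E'
from h import *
o,T=tw(); im=ctrl.snapshot("wrist")[:,:,::-1]; print(o["tool_pos"],o["force"])
s=ctrl.snapshot("scene")[:,:,::-1][150:210,225:285]
a=cv2.resize(im[260:400,240:400],(480,420),interpolation=cv2.INTER_CUBIC); b=cv2.resize(s,(320,320),interpolation=cv2.INTER_CUBIC)
b=np.vstack([b,np.zeros((100,320,3),np.uint8)])
cv2.imwrite("pics/w3.png",np.hstack([a,b]))
E
```

```text
[0.56510301 0.30953187 0.13862769] [-0.11109516 -0.23864239  0.92966062]
```

View pics/w3.png

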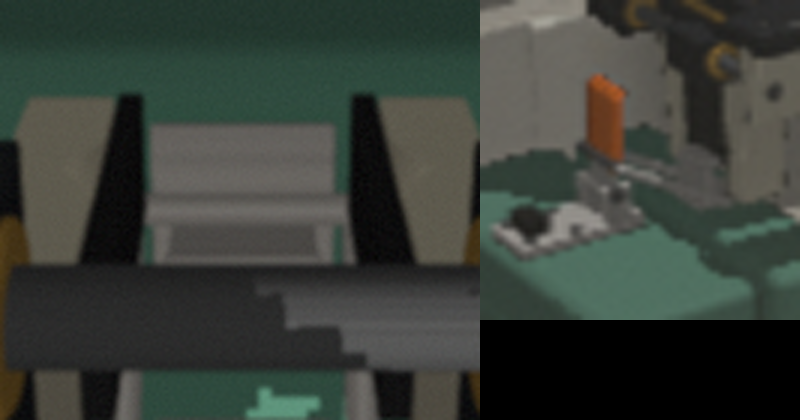

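```bash
python3 - <<'E'
from h import *
o,T=tw()
f=lambda v:260+v/3-.33
for z in (.1135,.116,.12,.125): print(z,[onz("wrist",(322,f(v)),z,T)[0].round(4) for v in (195,210,225)])
print("lip top v=230,260 at z=.129/.1275",[onz("wrist",(322,f(v)),z,T)[0].round(4) for v in (228,260) for z in (.129,.1275)])
print("plate rear v=125 z=.110", onz("wrist",(322,f(125)),.110,T)[0], "finger rear tip v=97",onz("wrist",(322,f(97)),.1166,T)[0])
p=(.5272,.3095,0)
for L in (1.75,1.65,1.55,1.45): print(L,proj("scene",pts(L,-.2,p)[1]).round(1))
E
```

```text
0.1135 [np.float64(0.5572), np.float64(0.5546), np.float64(0.552)]
0.116 [np.float64(0.5586), np.float64(0.5561), np.float64(0.5535)]
0.12 [np.float64(0.5609), np.float64(0.5584), np.float64(0.5559)]
0.125 [np.float64(0.5638), np.float64(0.5614), np.float64(0.5589)]
lip top v=230,260 at z=.129/.1275 [np.float64(0.5609), np.float64(0.5599), np.float64(0.5557), np.float64(0.5548)]
plate rear v=125 z=.110 0.5672576113247801 finger rear tip v=97 0.5750422047073926
1.75 [[249.2 166. ]]
1.65 [[247.4 166.2]]
1.55 [[245.7 166.7]]
1.45 [[244.  167.2]]
```

Left crop: the bar (u 145–348, v 195–225) lies low behind the keeper post (v 225–260). Right crop: the lever tip at (125,78) gives L≈1.72. Next I'll go behind the bar and push it forward under the lip.

{"op": "apply_moves", "data": {
  "targets": [
    {"travel": [0, 0, -10], "roll": 0, "jaw": 30},
    {"travel": [6, 0, -6], "roll": 0, "jaw": 30},
    {"travel": [6, 0, 5], "roll": 0, "jaw": 30},
    {"travel": [0, 0, 8], "roll": 0, "jaw": 30},
    {"travel": [0, 0, 5], "roll": 0, "jaw": 30},
    {"travel": [-2, 0, 0], "roll": 0, "jaw": 30},
    {"travel": [-2, 0, 0], "roll": 0, "jaw": 30},
    {"travel": [-2, 0, 0], "roll": 0, "jaw": 30},
    {"travel": [0, 0, 0], "roll": 0, "jaw": 30}
  ]
}}

```text
clock: 5.3
tool_pos: [0.5707, 0.3097, 0.1369]
orientation: [-180.0, -0.0, -0.0]
force: [-1.2, 0.3, -0.2]
opening: 0.0302
gripper_force: 0.0
```

{"op": "apply_moves", "data": {
  "targets": [
    {"travel": [-1, 0, 0], "roll": 0, "jaw": 30},
    {"travel": [-1, 0, 0], "roll": 0, "jaw": 30},
    {"travel": [-1, 0, 0], "roll": 0, "jaw": 30},
    {"travel": [-1, 0, 0], "roll": 0, "jaw": 30},
    {"travel": [0, 0, 0], "roll": 0, "jaw": 30}
  ]
}}

```text
clock: 5.8
tool_pos: [0.5669, 0.3095, 0.1366]
orientation: [-180.0, 0.0, -0.0]
force: [1.1, 0.0, 0.0]
opening: 0.0302
gripper_force: 0.0
```

{"op": "apply_moves", "data": {
  "targets": [
    {"travel": [-1, 0, 0], "roll": 0, "jaw": 30},
    {"travel": [-1, 0, 0], "roll": 0, "jaw": 30},
    {"travel": [0, 0, 0], "roll": 0, "jaw": 30}
  ]
}}

```text
clock: 6.1
tool_pos: [0.5659, 0.3096, 0.1368]
orientation: [-180.0, -0.1, -0.0]
force: [4.6, -1.0, -1.4]
opening: 0.0299
gripper_force: 2.3
```

{"op": "apply_moves", "data": {
  "targets": [
    {"travel": [-1, 0, 0], "roll": 0, "jaw": 30},
    {"travel": [0, 0, 0], "roll": 0, "jaw": 30}
  ]
}}

```text
clock: 6.3
tool_pos: [0.5655, 0.3097, 0.137]
orientation: [-180.0, -0.1, -0.0]
force: [8.2, -1.6, -3.0]
opening: 0.03
gripper_force: 3.6
```

{"op": "apply_moves", "data": {
  "targets": [
    {"travel": [3, 0, 0], "roll": 0, "jaw": 30},
    {"travel": [6, 0, 0], "roll": 0, "jaw": 30},
    {"travel": [0, 0, -20], "roll": 0, "jaw": 10},
    {"travel": [0, 0, -30], "roll": 0, "jaw": 10},
    {"travel": [0, 0, -25], "roll": 0, "jaw": 6},
    {"travel": [0, 0, 0], "roll": 0, "jaw": 6}
  ]
}}

```text
clock: 6.9
tool_pos: [0.5747, 0.3106, 0.2158]
orientation: [-179.8, -0.3, 0.0]
force: [0.9, -0.3, 0.0]
opening: 0.0074
gripper_force: 0.0
```

```bash
python3 - <<'E'
from h import *
o,T=tw(); im=ctrl.snapshot("wrist")[:,:,::-1]; print(o["tool_pos"],o["force"],o["opening"])
s=ctrl.snapshot("scene")[:,:,::-1][150:210,225:285]
p=(.5272,.3095,0); u=proj("wrist",W(p,[.027,0,.125]),T)[0]; print(u)
r0,c0=int(u[1])-60,int(u[0])-70
a=cv2.resize(im[r0:r0+140,c0:c0+160],(480,420),interpolation=cv2.INTER_CUBIC); b=cv2.resize(s,(320,320),interpolation=cv2.INTER_CUBIC)
b=np.vstack([b,np.zeros((100,320,3),np.uint8)])
cv2.imwrite("pics/w4.png",np.hstack([a,b])); print(r0,c0)
for L in (1.6,1.5,1.4,1.3,1.2): print(L,proj("scene",pts(L,-.2,p)[1]).round(1),proj("wrist",pts(L,-.2,p)[1],T).round(1))
for z in (.115,.118,.122,.125): print(z,proj("wrist",W(p,[[.027,0,z]]),T))
E
```

```text
[0.57467013 0.31058775 0.21576438] [ 0.86742117 -0.26437249  0.0372798 ] 0.007374322966924662
[323.73911625 290.11104058]
230 253
1.6 [[246.6 166.4]] [[323.7 408.7]]
1.5 [[244.8 166.9]] [[323.7 415.3]]
1.4 [[243.1 167.6]] [[323.7 421.1]]
1.3 [[241.4 168.5]] [[323.7 426.2]]
1.2 [[239.8 169.5]] [[323.7 430.4]]
0.115 [[323.72591432 283.65590975]]
0.118 [[323.72977108 285.5416861 ]]
0.122 [[323.73505027 288.1229665 ]]
0.125 [[323.73911625 290.11104058]]
```

View pics/w4.png

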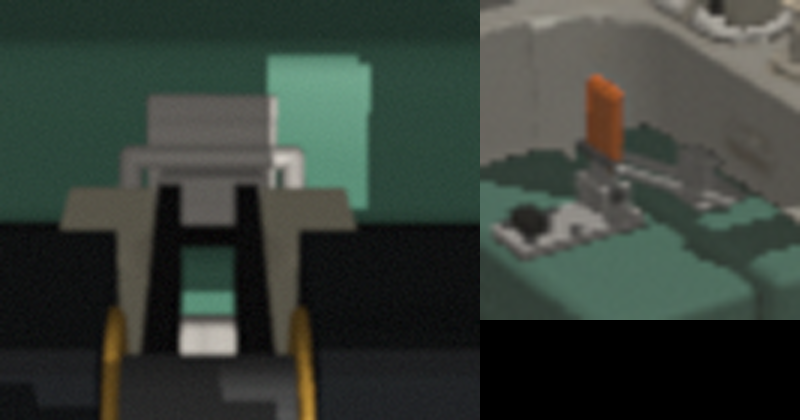

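The bar (left crop u 122–302, v 157) sits low behind the keeper post, but the lever is still at L≈1.7. Next I'll ease the lever to about 1.55, then press the loop down again.

{"op": "apply_moves", "data": {
  "targets": [
    {"travel": [-22, 0, 0], "roll": 0, "jaw": 4},
    {"travel": [-22, 1, 15], "roll": 0, "jaw": 4},
    {"travel": [0, 0, 24], "roll": 0, "jaw": 4},
    {"travel": [-6, 0, 0], "roll": 0, "jaw": 4},
    {"travel": [-3, 0, 0], "roll": 0, "jaw": 4},
    {"travel": [-3, 0, 0], "roll": 0, "jaw": 4},
    {"travel": [0, 0, 0], "roll": 0, "jaw": 4}
  ]
}}

```text
clock: 7.7
tool_pos: [0.5175, 0.3086, 0.1732]
orientation: [-180.0, -0.1, -0.0]
force: [3.5, -1.5, -2.1]
opening: 0.0041
gripper_force: 1.7
```

```bash
cat >> h.py <<'E'
def orange(im):  # scene image RGB -> orange blob points in case region
    c=im[150:200,230:275].astype(int); m=(c[...,0]>120)&(c[...,0]>c[...,1]*1.6)&(c[...,0]>c[...,2]*2)
    v,u=np.nonzero(m); top=v<=v.min()+2
    return len(u),round(u.mean()+230,2),round(v.mean()+150,2),round(u[top].mean()+230,2),v.min()+150
E
python3 - <<'E'
from h import *
o=ctrl.get_obs(); print(o["tool_pos"],o["force"],o["opening"])
print(orange(cv2.imread("pics/scene0.png")[:,:,::-1]))
print(orange(ctrl.snapshot("scene")))
E
```

```text
[0.51745453 0.30863763 0.17323532] [ 3.50950283 -1.54518582 -2.1040081 ] 0.004145201790425844
(67, np.float64(251.6), np.float64(170.49), np.float64(251.7), np.int64(164))Traceback (most recent call last):
  File "<stdin>", line 4, in <module>
  File "h.py", line 26, in orange
    v,u=np.nonzero(m); top=v<=v.min()+2
                              ~~~~~^^
    return umr_minimum(a, axis, None, out, keepdims, initial, where)
ValueError: zero-size array to reduction operation minimum which has no identity
```

{"op": "apply_moves", "data": {
  "targets": [
    {"travel": [-1, 0, 0], "roll": 0, "jaw": 4},
    {"travel": [-1, 0, 0], "roll": 0, "jaw": 4},
    {"travel": [-1, 0, 0], "roll": 0, "jaw": 4},
    {"travel": [0, 0, 0], "roll": 0, "jaw": 4}
  ]
}}

```text
clock: 8.15
tool_pos: [0.5153, 0.3087, 0.1733]
orientation: [-180.0, -0.1, -0.0]
force: [7.7, -2.4, -3.3]
opening: 0.0042
gripper_force: 3.8
```

```bash
sed -i 's/>120)/>70)/; s/\*1.6/*1.45/;s/\*2)/*1.8)/' h.py; python3 - <<'E'
from h import *
o=ctrl.get_obs(); print(o["tool_pos"],o["force"],o["opening"])
print(orange(cv2.imread("pics/scene0.png")[:,:,::-1]))
im=ctrl.snapshot("scene");cv2.imwrite("pics/s5.png",im[:,:,::-1]); print(orange(im))
E
```

```text
[0.5153309  0.30871548 0.17327241] [ 7.65155532 -2.38512897 -3.32522611] 0.004199363665612255
(96, np.float64(251.07), np.float64(170.89), np.float64(251.47), np.int64(164))
(78, np.float64(246.18), np.float64(171.82), np.float64(245.15), np.int64(165))
```

{"op": "apply_moves", "data": {
  "targets": [
    {"travel": [-1, 0, 0], "roll": 0, "jaw": 4},
    {"travel": [0, 0, 0], "roll": 0, "jaw": 4},
    {"travel": [0, 0, 0], "roll": 0, "jaw": 4}
  ]
}}

```text
clock: 8.5
tool_pos: [0.5148, 0.3088, 0.1733]
orientation: [-179.9, -0.2, -0.0]
force: [9.0, -3.0, -5.5]
opening: 0.0038
gripper_force: 4.6
```

{"op": "apply_moves", "data": {
  "targets": [
    {"travel": [5, 0, 0], "roll": 0, "jaw": 4},
    {"travel": [3, 0, -20], "roll": 0, "jaw": 20},
    {"travel": [10, 0, -30], "roll": 0, "jaw": 30},
    {"travel": [20, 0, 0], "roll": 0, "jaw": 30},
    {"travel": [3, 0, 0], "roll": 0, "jaw": 30},
    {"travel": [0, 0, 0], "roll": 0, "jaw": 30}
  ]
}}

```text
clock: 9.1
tool_pos: [0.5539, 0.3084, 0.2222]
orientation: [180.0, 0.1, -0.1]
force: [-0.3, 0.4, 0.1]
opening: 0.0291
gripper_force: 0.0
```

```bash
python3 - <<'E'
from h import *
o,T=tw(); print(o["tool_pos"],o["force"],o["opening"])
print(orange(ctrl.snapshot("scene")))
im=ctrl.snapshot("wrist")[:,:,::-1]; cv2.imwrite("pics/w6.png",im); np.save("T6.npy",T)
p=(.5272,.3095,0)
for x,z in((.0275,.114),(.0315,.122),(.032,.128),(.027,.124)): print(x,z,proj("wrist",W(p,[x,0,z]),T))
# brightness profile along column beside keeper where only bar crosses: y=+-15
for y in (-.0155,.0155):
    u,v=proj("wrist",W(p,[.03,y,.118]),T)[0]; u=int(round(u)); v=int(v); print(u,v-20,im[v-20:v+30,u-1:u+2].mean((1,2)).round().astype(int).tolist(), (im[v-20:v+30,u,1].astype(int)-im[v-20:v+30,u,2]).tolist())
E
```

```text
[0.55388255 0.30837651 0.22222969] [-0.27411871  0.39691728  0.07458954] 0.029129818290773386
(86, np.float64(247.78), np.float64(171.63), np.float64(246.7), np.int64(164))
0.0275 0.114 [[319.74669005 248.01595058]]
0.0315 0.122 [[319.65924603 246.10930425]]
0.032 0.128 [[319.60441789 248.45441688]]
0.027 0.124 [[319.66824692 253.92758367]]
344 226 [63, 63, 62, 62, 61, 62, 62, 61, 62, 61, 61, 62, 62, 62, 61, 61, 64, 73, 83, 95, 102, 102, 98, 93, 92, 90, 87, 87, 88, 88, 87, 88, 87, 86, 87, 86, 87, 87, 87, 86, 85, 86, 84, 85, 84, 84, 83, 83, 83, 83] [27, 28, 28, 28, 29, 28, 30, 28, 29, 27, 29, 27, 29, 26, 28, 27, 24, 11, 1, -4, -2, -4, -2, -4, -1, -4, -4, -3, -1, -2, -1, -2, -3, -3, -4, -1, -2, -3, -1, -3, -4, -2, -2, -2, -3, -4, -4, -3, -3, -1]
295 226 [62, 61, 63, 63, 62, 62, 62, 61, 61, 62, 61, 61, 63, 61, 61, 61, 64, 75, 86, 94, 100, 102, 97, 92, 88, 82, 80, 79, 78, 77, 78, 77, 77, 78, 77, 77, 76, 76, 76, 76, 76, 75, 75, 74, 70, 65, 63, 62, 60, 60] [28, 27, 27, 28, 28, 27, 28, 28, 29, 28, 28, 29, 30, 27, 28, 29, 25, 12, -2, -2, -3, -1, -4, -4, -3, -2, 2, 3, 4, 4, 5, 6, 6, 4, 4, 5, 4, 5, 3, 3, 1, 3, 2, 1, 1, 0, 0, -1, -4, -3]
```

```bash
python3 - <<'E'
from h import *
def q(c):
    c=c.astype(int); m=(c[...,2]>70)&(c[...,2]>c[...,1]*1.45)&(c[...,2]>c[...,0]*1.8)
    o=[]
    for v in range(10,35):
        u=np.nonzero(m[v])[0]
        if len(u)>1:o.append((v+150,225+u.min(),225+u.max()))
    return o
cur=ctrl.snapshot("scene")[:,:,::-1]; cv2.imwrite("pics/s6.png",cur)
w3=cv2.resize(cv2.imread("pics/w3.png")[:320,480:],(60,60),interpolation=cv2.INTER_AREA)
w4=cv2.resize(cv2.imread("pics/w4.png")[:320,480:],(60,60),interpolation=cv2.INTER_AREA)
for n,c in(("w3",w3),("w4",w4),("push",cv2.imread("pics/s5.png")[150:210,225:285]),("now",cur[150:210,225:285])):
    r=q(c); print(n,[(int(a),int(b),int(d)) for a,b,d in r])
E
```

```text
w3 [(164, 246, 247), (165, 245, 249), (166, 245, 250), (167, 245, 251), (168, 245, 251), (169, 245, 251), (170, 245, 251), (171, 245, 251), (172, 245, 251), (173, 245, 251), (174, 245, 251), (175, 245, 251), (176, 246, 251), (177, 246, 251), (178, 248, 251), (179, 249, 251)]
w4 [(164, 246, 247), (165, 245, 249), (166, 245, 250), (167, 245, 251), (168, 245, 251), (169, 245, 251), (170, 245, 251), (171, 245, 251), (172, 245, 251), (173, 245, 251), (174, 245, 251), (175, 245, 251), (176, 245, 251), (177, 246, 250), (178, 248, 250), (179, 249, 250)]
push [(165, 244, 245), (166, 243, 247), (167, 243, 248), (168, 243, 249), (169, 243, 248), (170, 243, 248), (171, 244, 248), (172, 244, 249), (173, 244, 249), (174, 244, 249), (175, 244, 249), (176, 244, 249), (177, 245, 249), (178, 246, 249), (179, 248, 249)]
now [(165, 245, 248), (166, 245, 249), (167, 245, 250), (168, 245, 251), (169, 245, 250), (170, 245, 250), (171, 245, 250), (172, 245, 250), (173, 245, 251), (174, 245, 251), (175, 245, 251), (176, 245, 251), (177, 246, 251), (178, 248, 250), (179, 249, 250)]
```

{"op": "apply_moves", "data": {
  "targets": [
    {"travel": [-35, -1, 0], "roll": 0, "jaw": 4},
    {"travel": [-37, 0, 0], "roll": 0, "jaw": 4},
    {"travel": [0, 0, 20], "roll": 0, "jaw": 4},
    {"travel": [0, 0, 20], "roll": 0, "jaw": 4},
    {"travel": [6, 0, 0], "roll": 0, "jaw": 4},
    {"travel": [3, 0, 0], "roll": 0, "jaw": 4},
    {"travel": [2, 0, 0], "roll": 0, "jaw": 4},
    {"travel": [0, 0, 0], "roll": 0, "jaw": 4}
  ]
}}

```text
clock: 10.05
tool_pos: [0.4937, 0.3098, 0.1833]
orientation: [-180.0, -0.0, -0.1]
force: [-0.3, 1.0, 0.4]
opening: 0.0042
gripper_force: 0.0
```

```bash
cat >> h.py <<'E'
def edges(name="s"):
    cur=ctrl.snapshot("scene")[:,:,::-1]; c=cur[150:210,225:285].astype(int)
    m=(c[...,2]>70)&(c[...,2]>c[...,1]*1.45)&(c[...,2]>c[...,0]*1.8)
    for v in range(10,45,2):
        u=np.nonzero(m[v])[0]
        if len(u)>1:print((v+150,225+int(u.min()),225+int(u.max())),end=" ")
    print()
E
python3 - <<'E'
from h import *
o=ctrl.get_obs(); print(o["tool_pos"],o["force"],o["opening"]); edges()
E
```

```text
[0.49374291 0.30975076 0.18325829] [-0.27316507  0.95664997  0.37613351] 0.004178607075797489
(176, 245, 250) (178, 248, 250)
```

{"op": "apply_moves", "data": {
  "targets": [
    {"travel": [1, 0, 0], "roll": 0, "jaw": 4},
    {"travel": [1, 0, 0], "roll": 0, "jaw": 4},
    {"travel": [0, 0, 0], "roll": 0, "jaw": 4}
  ]
}}

```text
clock: 10.4
tool_pos: [0.4952, 0.3096, 0.1828]
orientation: [-180.0, -0.0, -0.0]
force: [-0.1, -0.4, 0.2]
opening: 0.0038
gripper_force: 0.0
```

{"op": "apply_moves", "data": {
  "targets": [
    {"travel": [1, 0, 0], "roll": 0, "jaw": 4},
    {"travel": [1, 0, 0], "roll": 0, "jaw": 4},
    {"travel": [0, 0, 0], "roll": 0, "jaw": 4}
  ]
}}

```text
clock: 10.7
tool_pos: [0.4971, 0.3095, 0.1825]
orientation: [180.0, -0.0, -0.0]
force: [-0.8, -0.3, 1.3]
opening: 0.0047
gripper_force: 0.3
```

{"op": "apply_moves", "data": {
  "targets": [
    {"travel": [1, 0, 0], "roll": 0, "jaw": 4},
    {"travel": [1, 0, 0], "roll": 0, "jaw": 4},
    {"travel": [0, 0, 0], "roll": 0, "jaw": 4}
  ]
}}

```text
clock: 11.0
tool_pos: [0.4991, 0.3095, 0.1824]
orientation: [180.0, 0.0, -0.0]
force: [-1.0, 0.3, -0.2]
opening: 0.004
gripper_force: 0.2
```

```bash
python3 - <<'E'
from h import *
o=ctrl.get_obs(); print(o["tool_pos"],o["force"],o["opening"]); edges()
E
```

```text
[0.49905197 0.30948279 0.18237044] [-1.0173148   0.28229151 -0.17340478] 0.003961162195668325
(176, 247, 252) (178, 249, 251)
```

{"op": "apply_moves", "data": {
  "targets": [
    {"travel": [-3, 0, 0], "roll": 0, "jaw": 4},
    {"travel": [-2, 0, -20], "roll": 0, "jaw": 4},
    {"travel": [0, 0, -18], "roll": 0, "jaw": 4},
    {"travel": [20, 0, 0], "roll": 0, "jaw": 4},
    {"travel": [20, 0, 0], "roll": 0, "jaw": 4},
    {"travel": [0, 0, 20], "roll": 0, "jaw": 4},
    {"travel": [0, 0, 20], "roll": 0, "jaw": 4},
    {"travel": [-6, 0, 5], "roll": 0, "jaw": 4},
    {"travel": [-3, 0, 0], "roll": 0, "jaw": 4},
    {"travel": [0, 0, 0], "roll": 0, "jaw": 4}
  ]
}}

```text
clock: 12.05
tool_pos: [0.5248, 0.3098, 0.1766]
orientation: [-180.0, -0.1, 0.0]
force: [0.6, 0.5, 0.2]
opening: 0.0041
gripper_force: 0.0
```

{"op": "apply_moves", "data": {
  "targets": [
    {"travel": [-2, 0, 0], "roll": 0, "jaw": 4},
    {"travel": [-2, 0, 0], "roll": 0, "jaw": 4},
    {"travel": [0, 0, 0], "roll": 0, "jaw": 4}
  ]
}}

```text
clock: 12.35
tool_pos: [0.5211, 0.3099, 0.1764]
orientation: [-179.9, -0.1, -0.0]
force: [1.3, 1.0, 1.1]
opening: 0.0042
gripper_force: 0.2
```

{"op": "apply_moves", "data": {
  "targets": [
    {"travel": [-2, 0, 0], "roll": 0, "jaw": 4},
    {"travel": [0, 0, 0], "roll": 0, "jaw": 4}
  ]
}}

```text
clock: 12.55
tool_pos: [0.5189, 0.3096, 0.1757]
orientation: [-180.0, -0.0, -0.0]
force: [0.3, 0.5, 0.1]
opening: 0.0045
gripper_force: 0.2
```

{"op": "apply_moves", "data": {
  "targets": [
    {"travel": [-2, 0, 0], "roll": 0, "jaw": 4},
    {"travel": [0, 0, 0], "roll": 0, "jaw": 4}
  ]
}}

```text
clock: 12.75
tool_pos: [0.5168, 0.3095, 0.1755]
orientation: [180.0, 0.0, -0.0]
force: [-0.0, 0.4, 0.8]
opening: 0.0041
gripper_force: 0.1
```

{"op": "apply_moves", "data": {
  "targets": [
    {"travel": [-2, 0, 0], "roll": 0, "jaw": 4},
    {"travel": [0, 0, 0], "roll": 0, "jaw": 4}
  ]
}}

```text
clock: 12.95
tool_pos: [0.5148, 0.3095, 0.1755]
orientation: [180.0, 0.0, -0.0]
force: [-0.3, -0.8, 0.5]
opening: 0.0041
gripper_force: 0.1
```

```bash
python3 - <<'E'
from h import *
o,T=tw(); im=ctrl.snapshot("wrist")[:,:,::-1]; print(o["tool_pos"],o["force"]); p=(.5272,.3095,0)
for x,z in((.0275,.114),(.0315,.122),(.032,.128),(.027,.124)): print(x,z,proj("wrist",W(p,[x,0,z]),T)[0].round(1))
u,v=proj("wrist",W(p,[.03,0,.12]),T)[0]; u,v=int(u),int(v); 
c=cv2.resize(im[v-50:v+50,u-65:u+65],None,fx=6,fy=6,interpolation=cv2.INTER_CUBIC); cv2.imwrite("pics/w7.png",c); print(u-65,v-50)
E
```

```text
[0.51480628 0.3095133  0.17549343] [-0.26155384 -0.80522513  0.46293098]
0.0275 0.114 [321.3 205.1]
0.0315 0.122 [321.3 200.6]
0.032 0.128 [321.3 202.2]
0.027 0.124 [321.3 210.6]
256 152
```

View pics/w7.png

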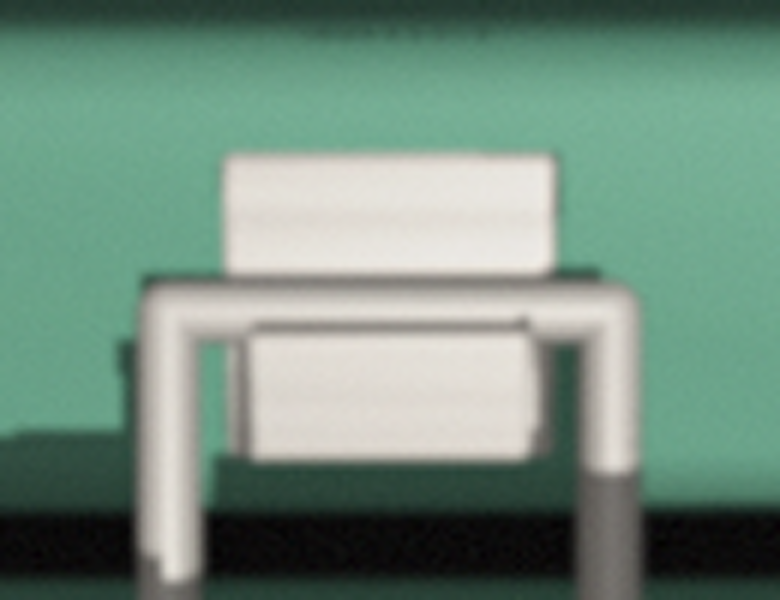

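The bar (crop v 285–340, u 140–635) is partly covered by the lip (top face v 325–460, u 250–530), so it lies under the lip. The lever moves freely, so I'll press on along its arc.

{"op": "apply_moves", "data": {
  "targets": [
    {"travel": [1, 0, -8], "roll": 0, "jaw": 4},
    {"travel": [-3, 0, -1], "roll": 0, "jaw": 4},
    {"travel": [-3, 0, 0], "roll": 0, "jaw": 4},
    {"travel": [0, 0, 0], "roll": 0, "jaw": 4}
  ]
}}

```text
clock: 13.4
tool_pos: [0.5097, 0.3096, 0.1848]
orientation: [-180.0, -0.0, -0.0]
force: [-0.3, -0.1, -0.3]
opening: 0.0038
gripper_force: 0.1
```

{"op": "apply_moves", "data": {
  "targets": [
    {"travel": [-2, 0, 0], "roll": 0, "jaw": 4},
    {"travel": [-2, 0, 0.5], "roll": 0, "jaw": 4},
    {"travel": [0, 0, 0], "roll": 0, "jaw": 4}
  ]
}}

```text
clock: 13.7
tool_pos: [0.5057, 0.3095, 0.184]
orientation: [180.0, 0.0, -0.0]
force: [0.1, 0.5, -0.6]
opening: 0.004
gripper_force: 0.1
```

{"op": "apply_moves", "data": {
  "targets": [
    {"travel": [-2, 0, 0.5], "roll": 0, "jaw": 4},
    {"travel": [-1, 0, 0.5], "roll": 0, "jaw": 4},
    {"travel": [0, 0, 0], "roll": 0, "jaw": 4}
  ]
}}

```text
clock: 14.0
tool_pos: [0.5034, 0.3096, 0.1834]
orientation: [-180.0, -0.0, -0.0]
force: [3.0, -1.2, 2.1]
opening: 0.0039
gripper_force: 1.7
```

{"op": "apply_moves", "data": {
  "targets": [
    {"travel": [-2, 0, 0.7], "roll": 0, "jaw": 4},
    {"travel": [-2, 0, 0.8], "roll": 0, "jaw": 4},
    {"travel": [-2, 0, 1], "roll": 0, "jaw": 4},
    {"travel": [0, 0, 0], "roll": 0, "jaw": 4}
  ]
}}

```text
clock: 14.4
tool_pos: [0.4979, 0.3097, 0.1812]
orientation: [-180.0, -0.1, -0.0]
force: [6.2, -2.0, 2.0]
opening: 0.0038
gripper_force: 3.3
```

{"op": "apply_moves", "data": {
  "targets": [
    {"travel": [-2, 0, 1.2], "roll": 0, "jaw": 4},
    {"travel": [-2, 0, 1.3], "roll": 0, "jaw": 4},
    {"travel": [0, 0, 0], "roll": 0, "jaw": 4}
  ]
}}

```text
clock: 14.7
tool_pos: [0.4944, 0.3098, 0.1792]
orientation: [-179.9, -0.2, 0.0]
force: [8.4, -3.3, 4.6]
opening: 0.004
gripper_force: 4.2
```

{"op": "apply_moves", "data": {
  "targets": [
    {"travel": [-2, 0, 1.5], "roll": 0, "jaw": 4},
    {"travel": [-2, 0, 1.8], "roll": 0, "jaw": 4},
    {"travel": [0, 0, 0], "roll": 0, "jaw": 4}
  ]
}}

```text
clock: 15.0
tool_pos: [0.4906, 0.3098, 0.1762]
orientation: [-179.9, -0.2, 0.0]
force: [7.6, -2.4, 5.6]
opening: 0.004
gripper_force: 4.5
```

{"op": "apply_moves", "data": {
  "targets": [
    {"travel": [-2, 0, 2], "roll": 0, "jaw": 4},
    {"travel": [-2, 0, 2.2], "roll": 0, "jaw": 4},
    {"travel": [0, 0, 0], "roll": 0, "jaw": 4}
  ]
}}

```text
clock: 15.3
tool_pos: [0.4865, 0.3098, 0.1718]
orientation: [-179.9, -0.2, 0.0]
force: [7.2, -3.3, 5.4]
opening: 0.0042
gripper_force: 4.0
```

{"op": "apply_moves", "data": {
  "targets": [
    {"travel": [-1.5, 0, 2], "roll": 0, "jaw": 4},
    {"travel": [-1.5, 0, 2.2], "roll": 0, "jaw": 4},
    {"travel": [-1, 0, 2.4], "roll": 0, "jaw": 4},
    {"travel": [0, 0, 0], "roll": 0, "jaw": 4}
  ]
}}

```text
clock: 15.7
tool_pos: [0.4816, 0.3098, 0.1644]
orientation: [-180.0, -0.1, -0.0]
force: [4.5, -0.3, 2.9]
opening: 0.0038
gripper_force: 2.0
```

{"op": "apply_moves", "data": {
  "targets": [
    {"travel": [-1, 0, 2.2], "roll": 0, "jaw": 4},
    {"travel": [-0.5, 0, 2.2], "roll": 0, "jaw": 4},
    {"travel": [0, 0, 2], "roll": 0, "jaw": 4},
    {"travel": [0, 0, 0], "roll": 0, "jaw": 4}
  ]
}}

```text
clock: 16.1
tool_pos: [0.4784, 0.309, 0.1564]
orientation: [179.9, 0.1, -0.0]
force: [0.3, -0.4, 0.3]
opening: 0.0041
gripper_force: 0.0
```

{"op": "apply_moves", "data": {
  "targets": [
    {"travel": [0, 0, 1.5], "roll": 0, "jaw": 4},
    {"travel": [0, 0, 1.5], "roll": 0, "jaw": 4},
    {"travel": [0, 0, 1], "roll": 0, "jaw": 4},
    {"travel": [0, 0, 0], "roll": 0, "jaw": 4},
    {"travel": [0, 0, 0], "roll": 0, "jaw": 4}
  ]
}}

```text
clock: 16.6
tool_pos: [0.4792, 0.3094, 0.1547]
orientation: [180.0, 0.0, -0.0]
force: [-5.6, -1.2, 11.6]
opening: 0.0041
gripper_force: 5.7
```

{"op": "apply_moves", "data": {
  "targets": [
    {"travel": [0, 0, 1], "roll": 0, "jaw": 4},
    {"travel": [0, 0, 0], "roll": 0, "jaw": 4}
  ]
}}

```text
clock: 16.8
tool_pos: [0.4792, 0.3094, 0.1546]
orientation: [-180.0, -0.0, 0.0]
force: [-8.8, -2.5, 17.9]
opening: 0.0041
gripper_force: 9.2
```

{"op": "apply_moves", "data": {
  "targets": [
    {"travel": [0, 0, -4], "roll": 0, "jaw": 4},
    {"travel": [-4, 0, -4], "roll": 0, "jaw": 4},
    {"travel": [-4, 0, 0], "roll": 0, "jaw": 4},
    {"travel": [0, 0, 3], "roll": 0, "jaw": 4},
    {"travel": [0, 0, 2], "roll": 0, "jaw": 4},
    {"travel": [0, 0, 1], "roll": 0, "jaw": 4},
    {"travel": [0, 0, 0], "roll": 0, "jaw": 4}
  ]
}}

```text
clock: 17.5
tool_pos: [0.4713, 0.3094, 0.1547]
orientation: [180.0, 0.0, -0.0]
force: [-4.8, -0.7, 6.6]
opening: 0.0038
gripper_force: 3.4
```

{"op": "apply_moves", "data": {
  "targets": [
    {"travel": [0, 0, 1], "roll": 0, "jaw": 4},
    {"travel": [0, 0, 0], "roll": 0, "jaw": 4}
  ]
}}

```text
clock: 17.7
tool_pos: [0.4713, 0.3095, 0.1546]
orientation: [180.0, 0.0, -0.0]
force: [-6.8, -2.2, 14.6]
opening: 0.0038
gripper_force: 6.9
```

{"op": "apply_moves", "data": {
  "targets": [
    {"travel": [0, 0, 0.4], "roll": 0, "jaw": 4},
    {"travel": [0, 0, 0], "roll": 0, "jaw": 4},
    {"travel": [0, 0, 0], "roll": 0, "jaw": 4},
    {"travel": [0, 0, 0], "roll": 0, "jaw": 4},
    {"travel": [0, 0, 0], "roll": 0, "jaw": 4},
    {"travel": [0, 0, 0], "roll": 0, "jaw": 4},
    {"travel": [0, 0, 0], "roll": 0, "jaw": 4},
    {"travel": [0, 0, 0], "roll": 0, "jaw": 4}
  ]
}}

```text
clock: 18.5
tool_pos: [0.4713, 0.3095, 0.1545]
orientation: [180.0, -0.0, 0.0]
force: [-7.5, -1.8, 15.8]
opening: 0.0039
gripper_force: 8.2
```

{"op": "apply_moves", "data": {
  "targets": [
    {"travel": [0, 0, -3], "roll": 0, "jaw": 4},
    {"travel": [0, 0, -10], "roll": 0, "jaw": 4},
    {"travel": [0, 0, -30], "roll": 0, "jaw": 4},
    {"travel": [0, 0, -40], "roll": 0, "jaw": 4},
    {"travel": [0, 0, 0], "roll": 0, "jaw": 4},
    {"travel": [0, 0, 0], "roll": 0, "jaw": 4}
  ]
}}

```text
clock: 19.1
tool_pos: [0.4719, 0.31, 0.2374]
orientation: [-179.9, -0.1, -0.0]
force: [-0.3, -0.6, -0.3]
opening: 0.0042
gripper_force: 0.0
```

```bash
python3 - <<'E'
from h import *
o,T=tw(); im=ctrl.snapshot("wrist"); top=ctrl.snapshot("top"); print(o["tool_pos"],o["force"]); p=(.5272,.3095,0)
cv2.imwrite("pics/end_w.png",im[:,:,::-1]);cv2.imwrite("pics/end_t.png",top[:,:,::-1]); cv2.imwrite("pics/end_s.png",ctrl.snapshot("scene")[:,:,::-1])
c=cv2.imread("pics/end_s.png").astype(int)[150:210,220:285]; m=(c[...,2]>70)&(c[...,2]>c[...,1]*1.45)&(c[...,2]>c[...,0]*1.8); v,u=np.nonzero(m); print("orange",len(u),u.min()+220,u.max()+220,v.min()+150,v.max()+150)
for L in (0,.1,.3): print(L,proj("scene",pts(L,0,p)[:2]).round(1).tolist())
# seam gap width in top view away from latch
for y in (-.06,.06):
    u,v=proj("top",W(p,[.003,y,.11]))[0]; u,v=int(u),int(v)
    for n,I in(("start",cv2.imread("pics/top0.png")),("end",cv2.imread("pics/end_t.png"))): print(n,I[v-8:v+9,u-2:u+3,1].mean(1).round().astype(int).tolist())
E
```

```text
[0.47193194 0.30998524 0.23738545] [-0.3142451  -0.61543062 -0.34446622]
orange 88 228 246 184 191
0 [[247.2, 184.6], [229.8, 189.6]]
0.1 [[247.2, 184.6], [229.8, 187.7]]
0.3 [[247.2, 184.6], [230.2, 184.0]]
start [136, 137, 137, 134, 125, 110, 90, 71, 68, 67, 76, 101, 118, 130, 137, 135, 135]
end [144, 145, 144, 147, 146, 142, 132, 113, 93, 72, 81, 106, 125, 133, 125, 109, 106]
start [126, 128, 127, 125, 117, 106, 91, 72, 66, 66, 71, 94, 113, 121, 126, 127, 126]
end [134, 133, 134, 134, 133, 130, 124, 112, 91, 69, 71, 95, 110, 107, 94, 79, 63]
```

```bash
python3 -c "
from plant import ctrl
print(ctrl.close_job())"
```

```text
the job is handed in; nothing more can be done
None
```

The job is handed in, with the case latched: the loop bar was seen under the keeper's lip before closing, the lever lies flat with the seam gap narrowed, and it was pressed at about 16 N downward for 0.8 s; the highest force I read was about 20 N.

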